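# Lock the slide and hold the bayonet spring cap home

## Robot

A 6-joint arm with a two-finger parallel gripper is mounted at the origin on the work surface. World frame = base frame: x ahead of the robot, y to its left, z up, the work surface at z = 0. Lengths are in m, angles in degrees, forces in N, time in s.
With the tool pointing down it reaches from about 0.35 to 0.875 m from the base axis. Payload 4.2 kg.
Tool frame: the origin (TCP) lies at the very end of the fingers, on their centre line; the grasp point (between the pads) lies 19 mm behind it; z points along the fingers, y is the line along which they close (so a half turn about z gives the same grasp; the last joint's range is limited). The gripper opens to 87 mm and grips with 3 to 60 N. Pads are 19 mm wide; open, the fingers measure 117 mm over their backs; the gripper's body (75 mm by 190 mm) begins 51 mm behind the grasp point.
Start: joints at [14.817, 22.042, 0.453, 0, -68.411, -14.817], TCP at [0.625, 0, 0.223] pointing down, gripper open.
Joint ranges: [-179.83, 179.83], [-69.29, 118.12], [-61.27, 80.66], [-181.25, 117.63], [-171.15, -9.14], [-177.46, 177.46]. Speed limits (degrees/s): [159.86, 159.86, 180, 180, 180, 180].

## Interface

Orientations are given as a 3x3 rotation matrix whose columns are the frame's x, y, z axes.
In Python, from station import * gives the robot as it stands.
- The arm moves only by the shell command python3 -m pendant 'ROWS'. ROWS is JSON, a list of rows, each an object of numbers: "x", "y", "z": the shift along the world's x, y, z normalised to -1 to 1, where 1 is 250 mm; "rx", "ry", "rz": the turn, a rotation vector about the world's x, y, z normalised to -1 to 1, where 1 is 180 degrees; "claw": the opening, from 0 (shut) to 1 (fully open). A call has exactly 8 rows; each row is the pose to reach, as a shift and turn from the pose commanded when the call began, turning the shorter way round; what a row does not reach only later rows make up. A row lasts 1/8 s, in which the tool goes at most 62.5 mm and 10.7 degrees, less where a joint would pass 70% of its speed; a pose out of reach is approached as far as the arm can. A call with a number of a shift or a turn outside -1 to 1 is refused whole. A call with a gripper value outside its range is refused whole. The fingers move at their own pace and stop on an object; the grip force is fixed at half the most. Time passes only in rows, so rows that repeat a pose let the fingers close, or fill a call up. It gives the time, the measured TCP pose, the force, the opening and the grip force at its end, in the units of the state.
- sense(): the state, without advancing time (a new reading comes with each control period).
- capture(name): name is "scene" or "side" or "wrist"; returns a dict with "color" (480x640x3 uint8, red, green, blue), "mtx" (3x3 intrinsics, pixels), "world_to_cam" (4x4, takes a point from world to camera coordinates). Camera axes: x right, y up, looking along -z (the intrinsics and any distortion apply to the point x, -y, -z); pixel columns grow to the right and rows downward; lengths in m; the calibration is good to about 2 mm. A picture is of the moment at which its call begins. There is no depth.
- finish_job(): hands the job in; it is judged then, once.
Trained networks look in a picture, given as the dict that the camera call returned (one of the last four; its "shot" number tells which), for a name from the list of things; names that differ only in an ending like _2 or _b are one class to them, and where a whole thing is asked for, a point or a joint stands for the part that bears it (a point fixed in the world has none). Each returns a list of dicts, best first, with "conf" (0 to 1); they miss things now and then, are a little off and sometimes report something else, mostly with a low value. They report only what shows in the picture. A call takes as long as a camera call.
- search_frame(picture, label): "centre" ([column, row] in pixels, amid what is visible of it).
- regions_of(picture, label): "region" (480x640 bool, what is visible of it) and "centre" ([column, row] in pixels, amid what is visible of it).
The state is a dict: "time_s": time; "joints": joint angles; "joint_velocities": joint speeds; "effort": joint torques, N m; "tcp_pos": TCP position; "ee_rot": TCP orientation; "wrist_force": force on the tool from outside, world axes, zero at the start; "moment": the same for the moment, N m; "gripper_width": opening from 0.0 (shut) to 1.0 (fully open); "gripper_force": force on a finger pad.
Only numpy, scipy, OpenCV 4.12 (cv2) and the standard library are available. Lean on these libraries where they do the work, as an engineer would, in place of code of your own. Each camera call takes 0.05 s, during which the arm holds its last target. There are 200 camera calls.

## Task

Lock the carriage of the linear slide on the bench by turning its clamp knob clockwise to the stop. Then pick up the bayonet spring cap, lower its two lugs through the slots of the square housing on the carriage, push it down against the spring until its flange is flush, and twist it a quarter turn clockwise, to the stop. Finish still gripping the cap and pressing it down flush, without letting go, so that a colleague can fit the lock screw; leave the other things on the bench where they are.

Things in the scene. Friction and masses are not known exactly. Their poses are not given: they have to be found in the camera images.
- rail: linear rail, 340 mm long, 60 mm wide, fixed to the bench; origin on the bench under its centre, y along its length. An aluminium carriage (64 x 180 mm, top 27 mm above the bench) slides along it and carries the clamp knob at its -y end and the bayonet housing at its +y end, 107 mm apart
- carriage (a joint): position of the carriage along the rail's y, m, 0 at mid rail, -0.06 to 0.06; slides with about 2 N until the clamp locks it (then it holds about 20 N)
- clamp (a joint): clamp knob, rad: starts between 0 and 0.25 (loose), grows turning clockwise seen from above, locked above 1.2, hard stop at 1.5; takes up to about 0.2 N m and stays where it is left
- clamp_grip (a point): on the vertical axis of the clamp knob, in its grip bar. The black bar is 42 mm long, 14 mm thick and 32 mm tall, from 25 mm below to 7 mm above this point; the point's x axis lies along the bar and turns with it. Under the bar is a round disc of 44 mm diameter
- housing_foot (a point): centre of the underside of the bayonet housing, a square aluminium block 60 x 60 x 36 mm on the carriage. Its top is a 6 mm thick rim with a bore and two slots; below is a chamber in which the cap's lugs, once flush, can turn clockwise seen from above, from the slots by a quarter turn, to a stop about 5 degrees beyond; the other way is blocked
- mouth (a point): centre of the housing's mouth, in the plane of its flat top (63 mm above the bench). The bore is 28 mm across; two slots, 13 mm wide, run from it out to both sides along this point's x axis (across the rail). z is up
- plunger (a joint): brass spring plunger, 20 mm across, in the bore, its top 4 mm below the mouth; how far it is pressed down, m: 0 free (3 N), 0.011 with the cap flush (about 10 N), 0.007 if the twisted cap is let go (it springs up 4 mm), stop at 0.0125
- cap: loose bayonet spring cap, about 140 g, standing upright on its stem on the bench; origin at the centre of the stem's underside. Stem 24 mm in diameter, 15 mm long; at its foot two lugs along x, 9 mm wide, 5 mm tall, 40 mm over both tips. Flange 52 mm in diameter from z = 15 to 21 mm. Flush: origin 15 mm below the mouth. A half turn about z makes no difference
- cap_grip (a point): middle of the cap's black grip bar, 39 mm above the cap's origin. The bar is 42 mm long along x (parallel to the lugs), 14 mm thick along y and stands 36 mm tall on the flange
- spray_can: bystander: can, 64 mm in diameter, 190 mm tall, origin at its foot
- flask: bystander: dark steel flask, 68 mm in diameter, 220 mm tall, origin at its foot
- wrench: bystander: steel wrench lying flat, origin at the middle of its underside
- parts_bin: bystander: white open bin 120 x 160 x 50 mm, origin under its centre

How it is judged:
By the outcome, as a careful person would: the job done as asked, in the order asked, and still so for the second after the job is handed in, while the arm keeps its last pose, push and grip.
It also fails if it takes over 58 s, if anything falls off the work surface, if the arm or the gripper's body presses on something with over 40 N, if the wrist force passes 120 N, or if a joint passes its speed limit or range.

## Working session

There is one attempt and no reset: what is moved stays moved. The work goes in short steps, Python scripts to look and compute and a shell command to move; the robot and the scene stay as the last step left them, time stands still between calls to the robot, and variables do not carry over. Pictures are saved under pics/ and viewed, at most 11 in all, crops included, and the job is handed in when it is done.

```bash
mkdir -p pics
cat > h.py <<'E'
from station import *
import numpy as np, cv2
def ray(p,px):
    K=np.array(p["mtx"]);T=np.array(p["world_to_cam"]);R=T[:3,:3];o=-R.T@T[:3,3]
    d=np.linalg.inv(K)@[px[0],px[1],1]; d=R.T@np.array([d[0],-d[1],-d[2]]); return o,d
def onz(p,px,z):
    o,d=ray(p,px); return o+d*(z-o[2])/d[2]
def proj(p,X):
    T=np.array(p["world_to_cam"]);c=T[:3,:3]@np.array(X)+T[:3,3];q=np.array(p["mtx"])@[c[0],-c[1],-c[2]];return q[:2]/q[2]
def save(p,n,crop=None,s=1):
    im=p["color"][:,:,::-1]
    if crop: a,b,c,d=crop; im=im[b:d,a:c]
    cv2.imwrite("pics/"+n,cv2.resize(im,None,fx=s,fy=s,interpolation=cv2.INTER_CUBIC))
E
python3 - <<'E'
from h import *
np.set_printoptions(precision=3,suppress=True)
a=capture("scene");b=capture("side")
save(a,"a.png");save(b,"b.png")
for n,z in [("cap_grip",.05),("clamp_grip",.055),("housing_foot",.045),("cap",.03)]:
  for p in (a,b):
    r=search_frame(p,n)[:2]
    print(n,[(np.round(x["centre"]),round(x["conf"],2),onz(p,x["centre"],z)) for x in r])
E
```

```text
cap_grip [(array([456., 223.]), 0.84, array([0.465, 0.21 , 0.05 ]))]
cap_grip [(array([210., 236.]), 0.79, array([0.423, 0.188, 0.05 ]))]
clamp_grip [(array([312., 228.]), 0.54, array([ 0.542, -0.099,  0.055]))]
clamp_grip [(array([320., 268.]), 0.58, array([ 0.528, -0.106,  0.055]))]
housing_foot [(array([327., 238.]), 0.65, array([ 0.554, -0.062,  0.045]))]
housing_foot [(array([299., 267.]), 0.68, array([ 0.503, -0.06 ,  0.045])), (array([467., 319.]), 0.57, array([ 0.639, -0.441,  0.045]))]
cap [(array([460., 224.]), 0.65, array([0.45 , 0.221, 0.03 ])), (array([317., 225.]), 0.44, array([ 0.513, -0.094,  0.03 ]))]
cap [(array([211., 233.]), 0.7, array([0.447, 0.219, 0.03 ])), (array([250., 177.]), 0.21, array([0.7  , 0.361, 0.03 ]))]
```

View pics/a.png

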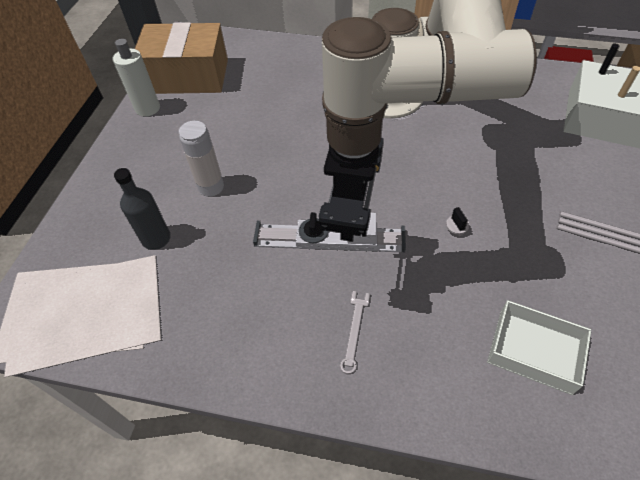

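View pics/b.png

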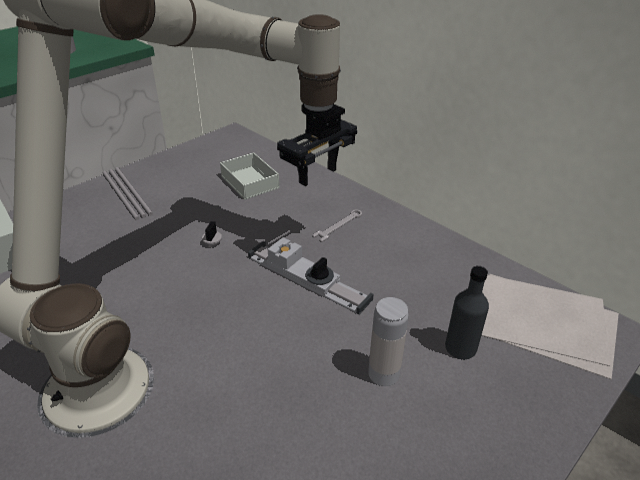

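Scene: knob about (312,228), rail from (257,235) to (404,240), cap (457,222). Side: knob (320,268), housing (285,250), cap (211,236). Next is the wrist view.

Run:
```python
from h import *
np.set_printoptions(precision=3,suppress=True)
p=capture("wrist");save(p,"w.png")
T=np.array(p["world_to_cam"]);print(-T[:3,:3].T@T[:3,3],T[:3,:3])
for n,z in [("cap_grip",.05),("clamp_grip",.062),("housing_foot",.06)]:
    r=search_frame(p,n)[:2]
    print(n,[(np.round(x["centre"]),round(x["conf"],2),onz(p,x["centre"],z)) for x in r])
b=capture("side");print([onz(b,q,.063) for q in [(285,248),(320,260)]],sense()["wrist_force"])
```

```text
[ 0.624 -0.079  0.384] [[-1.    -0.    -0.   ]
 [ 0.    -0.958 -0.285]
 [-0.    -0.285  0.958]]
cap_grip [(array([459., 228.]), 0.44, array([0.515, 0.006, 0.05 ])), (array([479., 417.]), 0.43, array([0.48 , 0.189, 0.05 ]))]
clamp_grip [(array([451.,  90.]), 0.71, array([ 0.534, -0.099,  0.062]))]
housing_foot [(array([447., 152.]), 0.62, array([ 0.532, -0.055,  0.06 ]))]
[array([0.513, 0.001, 0.063]), array([ 0.541, -0.092,  0.063])] [-0.162  1.068  0.756]
```

View pics/w.png

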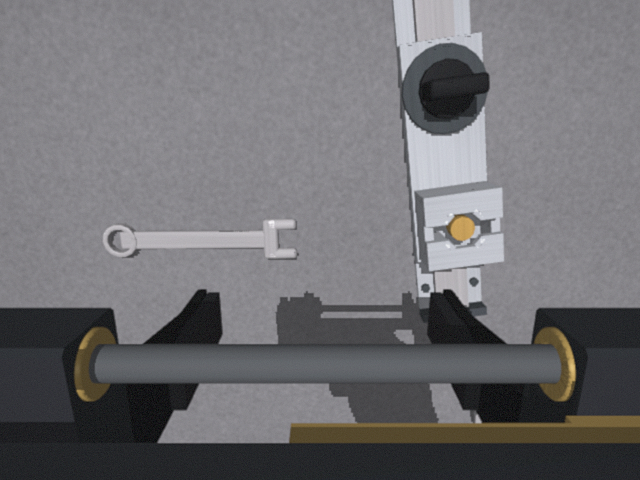

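The wrist view shows the knob disc centred near (445,90), its bar running (420,97)–(490,82), and the housing top spanning (425–503, 187–270) with the plunger at (461,229). I'll zoom in for precise yaw.

Run:
```python
import cv2
im=cv2.imread("pics/w.png")
A=cv2.resize(im[35:145,390:515],None,fx=4.5,fy=4.5,interpolation=cv2.INTER_CUBIC)[:,:400*10//10+0] if 0 else cv2.resize(im[35:145,395:500],None,fx=3.7,fy=3.7,interpolation=cv2.INTER_CUBIC)
B=cv2.resize(im[175:285,405:510],None,fx=3.7,fy=3.7,interpolation=cv2.INTER_CUBIC)
cv2.imwrite("pics/c.png",cv2.hconcat([A,B]))
```

```text
(no output)
```

View pics/c.png

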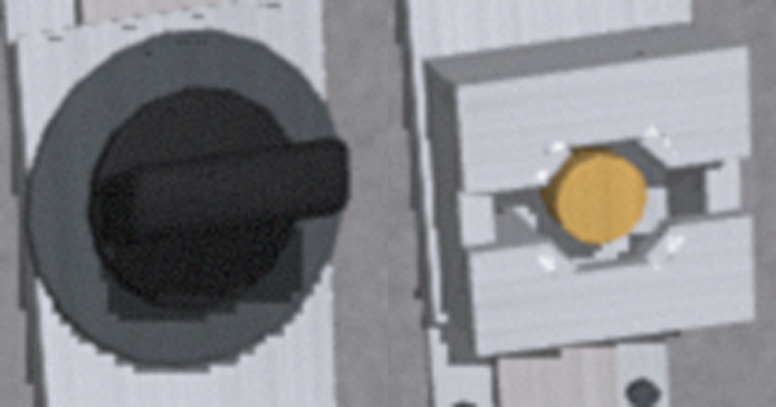

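Run:
```python
from h import *
np.set_printoptions(precision=4,suppress=True)
p=capture("wrist")
H=lambda c:(405+(c[0]-388.5)/3.7,175+c[1]/3.7)
D=lambda c:(395+c[0]/3.7,35+c[1]/3.7)
C=np.array([onz(p,H(c),.063) for c in [(458,86),(748,46),(754,320),(478,355)]])
m=C.mean(0);print("mouth",m,np.linalg.norm(np.diff(C,axis=0,append=C[:1]),axis=1))
e=(C[0]-C[1])+(C[3]-C[2]);print("yaw x",np.degrees(np.arctan2(e[1],e[0])))
e=(C[3]-C[0])+(C[2]-C[1]);print("yaw y",np.degrees(np.arctan2(-e[0],e[1])))
for z in (.027,.03,.035,.04):
  d=onz(p,D((182,198)),z);print("disc",z,d,np.linalg.norm(onz(p,D((27,198)),z)-onz(p,D((337,198)),z)),np.linalg.norm((d-m)[:2]),np.degrees(np.arctan2(-(m-d)[0],(m-d)[1])))
for z in (.06,.065,.07,.075):
  a,b=onz(p,D((134,211)),z),onz(p,D((347,175)),z);print("bar",z,(a+b)/2,np.linalg.norm(a-b),np.degrees(np.arctan2((a-b)[1],(a-b)[0])))
```

```text
mouth [0.5145 0.0051 0.063 ] [0.0596 0.0601 0.0597 0.0598]
yaw x 7.902713676447444
yaw y 8.041033994415143
disc 0.027 [ 0.5295 -0.1017  0.027 ] 0.06643586803608124 0.10792712866541807 7.954223805594999
disc 0.03 [ 0.5303 -0.1016  0.03  ] 0.06587793466239972 0.10785173581276083 8.386985112958358
disc 0.035 [ 0.5316 -0.1012  0.035 ] 0.06494804570626368 0.10773977871562564 9.10952046178906
disc 0.04 [ 0.5329 -0.1009  0.04  ] 0.06401815675012776 0.1076449892827114 9.833443609709624
bar 0.06 [ 0.527  -0.1006  0.06  ] 0.041319552085498465 9.164215210686889
bar 0.065 [ 0.5285 -0.1002  0.065 ] 0.04068234666834106 9.164215210686917
bar 0.07 [ 0.53   -0.0999  0.07  ] 0.04004514125118376 9.164215210686903
bar 0.075 [ 0.5315 -0.0996  0.075 ] 0.03940793583402636 9.164215210686933
```

```bash
python3 -m pendant '[{"x":-0.38,"y":-0.404,"z":-0.3,"rz":0.45,"claw":1},{"x":-0.38,"y":-0.404,"z":-0.3,"rz":0.45,"claw":1},{"x":-0.38,"y":-0.404,"z":-0.3,"rz":0.45,"claw":1},{"x":-0.38,"y":-0.404,"z":-0.3,"rz":0.45,"claw":1},{"x":-0.38,"y":-0.404,"z":-0.3,"rz":0.45,"claw":1},{"x":-0.38,"y":-0.404,"z":-0.3,"rz":0.45,"claw":1},{"x":-0.38,"y":-0.404,"z":-0.3,"rz":0.45,"claw":1},{"x":-0.38,"y":-0.404,"z":-0.3,"rz":0.45,"claw":1}]'
python3 -m pendant '[{"rz":0.1,"claw":0.6},{"rz":0.1,"claw":0.6},{"rz":0.1,"claw":0.6},{"rz":0.1,"claw":0.6},{"rz":0.1,"claw":0.6},{"rz":0.1,"claw":0.6},{"rz":0.1,"claw":0.6},{"rz":0.1,"claw":0.6}]'
python3 - <<'E'
from h import *
np.set_printoptions(precision=4,suppress=True)
s=sense();print(s["time_s"],s["tcp_pos"],s["ee_rot"],s["joints"],s["wrist_force"])
b=capture("side");save(b,"s.png",(240,180,400,340),4)
for z in (.04,.06): print(proj(b,[.5294,-.1009,z]))
E
```

```text
0.8 [0.625  0.     0.2226] [[ 0. -1.  0.]
 [-1. -0. -0.]
 [ 0. -0. -1.]] [ 14.8177  22.0376   0.4515   0.0006 -68.4118 -14.8169] [ 0.3615 -0.0193  0.7277]
[319.2705 271.3787]
[319.3413 265.0136]$[0]: bad value
$[0]: bad value
```

View pics/s.png

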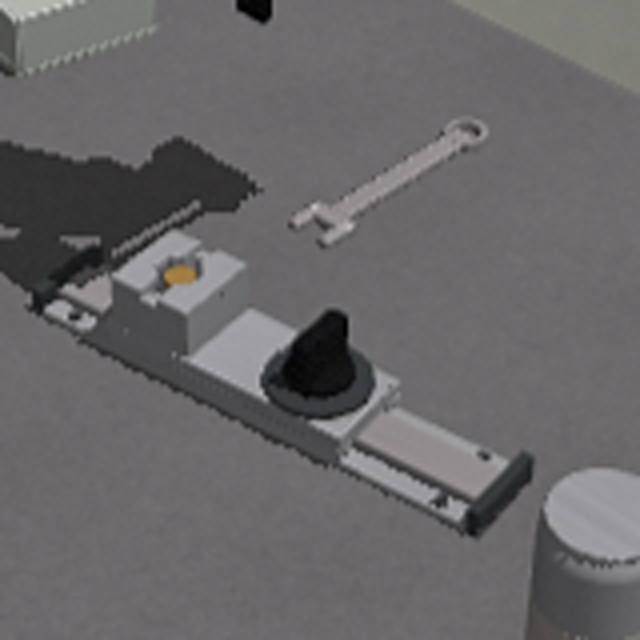

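The zoomed side view shows the knob bar top at about pixel (322,260), i.e. z≈0.07, and the disc at about (319,275). That agrees with the estimate. The rows need every key, so I'll resend.

```bash
python3 -m pendant '[{"x":-0.38,"y":-0.404,"z":-0.3,"rx":0,"ry":0,"rz":0.45,"claw":1},{"x":-0.38,"y":-0.404,"z":-0.3,"rx":0,"ry":0,"rz":0.45,"claw":1},{"x":-0.38,"y":-0.404,"z":-0.3,"rx":0,"ry":0,"rz":0.45,"claw":1},{"x":-0.38,"y":-0.404,"z":-0.3,"rx":0,"ry":0,"rz":0.45,"claw":1},{"x":-0.38,"y":-0.404,"z":-0.3,"rx":0,"ry":0,"rz":0.45,"claw":1},{"x":-0.38,"y":-0.404,"z":-0.3,"rx":0,"ry":0,"rz":0.45,"claw":1},{"x":-0.38,"y":-0.404,"z":-0.3,"rx":0,"ry":0,"rz":0.45,"claw":1},{"x":-0.38,"y":-0.404,"z":-0.3,"rx":0,"ry":0,"rz":0.45,"claw":1}]'
python3 -m pendant '[{"x":0,"y":0,"z":0,"rx":0,"ry":0,"rz":0.1,"claw":0.6},{"x":0,"y":0,"z":0,"rx":0,"ry":0,"rz":0.1,"claw":0.6},{"x":0,"y":0,"z":-0.1,"rx":0,"ry":0,"rz":0.1,"claw":0.6},{"x":0,"y":0,"z":-0.1,"rx":0,"ry":0,"rz":0.1,"claw":0.6},{"x":0,"y":0,"z":-0.1,"rx":0,"ry":0,"rz":0.1,"claw":0.6},{"x":0,"y":0,"z":-0.1,"rx":0,"ry":0,"rz":0.1,"claw":0.6},{"x":0,"y":0,"z":-0.1,"rx":0,"ry":0,"rz":0.1,"claw":0.6},{"x":0,"y":0,"z":-0.1,"rx":0,"ry":0,"rz":0.1,"claw":0.6}]'
python3 - <<'E'
from h import *
np.set_printoptions(precision=4,suppress=True)
s=sense();print(s["time_s"],s["tcp_pos"],s["ee_rot"],s["joints"],s["wrist_force"])
b=capture("wrist");save(b,"w2.png")
for z in (.04,.068): print(proj(b,[.5294,-.1009,z]))
E
```

```text
time_s: 1.85
tcp_pos: [0.5301, -0.101, 0.1477]
ee_rot: [[0.988, -0.153, 0.0], [-0.153, -0.988, -0.0], [0.0, -0.0, -1.0]]
wrist_force: [0.0, -0.0, -0.0]
gripper_width: 1.0
gripper_force: 0.0
time_s: 2.85
tcp_pos: [0.5301, -0.1009, 0.1229]
ee_rot: [[0.988, 0.156, 0.001], [0.156, -0.988, 0.0], [0.001, 0.0, -1.0]]
wrist_force: [0.2, -0.5, 0.0]
gripper_width: 0.6
gripper_force: 0.0
2.85 [ 0.5301 -0.1009  0.1229] [[ 0.9877  0.1565  0.0007]
 [ 0.1565 -0.9877  0.0001]
 [ 0.0007  0.     -1.    ]] [  6.4435  19.2928 -19.5303   0.0002 -51.1395  92.5579] [ 0.2418 -0.5119  0.013 ]
[323.1789 253.4857]
[323.0434 269.2024]
```

View pics/w2.png

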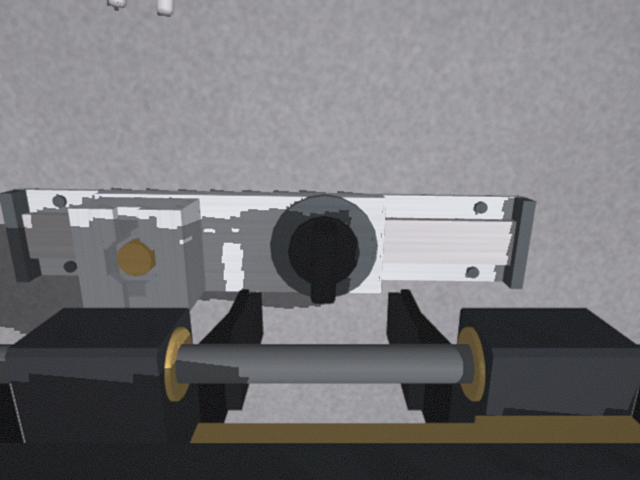

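The wrist view shows the bar centred at column 323 and aligned with the fingers, so I can descend and close.

```bash
python3 -m pendant '[{"x":0,"y":0,"z":-0.1,"rx":0,"ry":0,"rz":0,"claw":0.6},{"x":0,"y":0,"z":-0.2,"rx":0,"ry":0,"rz":0,"claw":0.6},{"x":0,"y":0,"z":-0.28,"rx":0,"ry":0,"rz":0,"claw":0.6},{"x":0,"y":0,"z":-0.316,"rx":0,"ry":0,"rz":0,"claw":0.6},{"x":0,"y":0,"z":-0.316,"rx":0,"ry":0,"rz":0,"claw":0.3},{"x":0,"y":0,"z":-0.316,"rx":0,"ry":0,"rz":0,"claw":0.05},{"x":0,"y":0,"z":-0.316,"rx":0,"ry":0,"rz":0,"claw":0.05},{"x":0,"y":0,"z":-0.316,"rx":0,"ry":0,"rz":0,"claw":0.05}]'
python3 -m pendant '[{"x":0,"y":0,"z":0,"rx":0,"ry":0,"rz":0,"claw":0.05},{"x":0,"y":0,"z":0,"rx":0,"ry":0,"rz":0,"claw":0.05},{"x":0,"y":0,"z":0,"rx":0,"ry":0,"rz":-0.04,"claw":0.05},{"x":0,"y":0,"z":0,"rx":0,"ry":0,"rz":-0.08,"claw":0.05},{"x":0,"y":0,"z":0,"rx":0,"ry":0,"rz":-0.12,"claw":0.05},{"x":0,"y":0,"z":0,"rx":0,"ry":0,"rz":-0.16,"claw":0.05},{"x":0,"y":0,"z":0,"rx":0,"ry":0,"rz":-0.2,"claw":0.05},{"x":0,"y":0,"z":0,"rx":0,"ry":0,"rz":-0.2,"claw":0.05}]'
```

```text
time_s: 3.9
tcp_pos: [0.5303, -0.1009, 0.0441]
ee_rot: [[0.988, 0.156, 0.001], [0.156, -0.988, 0.0], [0.001, 0.0, -1.0]]
wrist_force: [-0.0, -0.2, 0.9]
gripper_width: 0.232
gripper_force: 0.0
time_s: 4.9
tcp_pos: [0.5302, -0.1007, 0.0439]
ee_rot: [[0.892, -0.453, 0.001], [-0.453, -0.892, 0.0], [0.0, -0.001, -1.0]]
wrist_force: [-1.6, 1.5, 4.4]
gripper_width: 0.16
gripper_force: 30.0
```

```bash
python3 -m pendant '[{"x":0,"y":0,"z":0,"rx":0,"ry":0,"rz":-0.04,"claw":0.05},{"x":0,"y":0,"z":0,"rx":0,"ry":0,"rz":-0.08,"claw":0.05},{"x":0,"y":0,"z":0,"rx":0,"ry":0,"rz":-0.11,"claw":0.05},{"x":0,"y":0,"z":0,"rx":0,"ry":0,"rz":-0.14,"claw":0.05},{"x":0,"y":0,"z":0,"rx":0,"ry":0,"rz":-0.16,"claw":0.05},{"x":0,"y":0,"z":0,"rx":0,"ry":0,"rz":-0.18,"claw":0.05},{"x":0,"y":0,"z":0,"rx":0,"ry":0,"rz":-0.19,"claw":0.05},{"x":0,"y":0,"z":0,"rx":0,"ry":0,"rz":-0.19,"claw":0.05}]'
python3 -c "
from h import *
print(sense()['moment'],sense()['joints'])"
python3 -m pendant '[{"x":0,"y":0,"z":0,"rx":0,"ry":0,"rz":-0.01,"claw":0.05},{"x":0,"y":0,"z":0,"rx":0,"ry":0,"rz":-0.02,"claw":0.05},{"x":0,"y":0,"z":0,"rx":0,"ry":0,"rz":-0.03,"claw":0.05},{"x":0,"y":0,"z":0,"rx":0,"ry":0,"rz":-0.04,"claw":0.05},{"x":0,"y":0,"z":0,"rx":0,"ry":0,"rz":-0.05,"claw":0.05},{"x":0,"y":0,"z":0,"rx":0,"ry":0,"rz":-0.06,"claw":0.05},{"x":0,"y":0,"z":0,"rx":0,"ry":0,"rz":-0.06,"claw":0.05},{"x":0,"y":0,"z":0,"rx":0,"ry":0,"rz":-0.06,"claw":0.05}]'
python3 -c "
from h import *
print(sense()['moment'],sense()['joints'])"
```

```text
time_s: 5.9
tcp_pos: [0.5304, -0.1006, 0.0439]
ee_rot: [[0.483, -0.875, 0.001], [-0.875, -0.483, 0.0], [0.0, -0.001, -1.0]]
wrist_force: [-1.1, 4.1, 5.7]
gripper_width: 0.156
gripper_force: 30.0
[1.33377448 0.31000913 0.11865028] [ 6.47320201e+00  2.53168147e+01 -2.41996103e+01 -1.76328582e-02
 -4.04260929e+01  2.24429677e+01]
time_s: 6.9
tcp_pos: [0.5305, -0.1005, 0.044]
ee_rot: [[0.311, -0.95, 0.001], [-0.95, -0.311, 0.0], [-0.0, -0.001, -1.0]]
wrist_force: [-1.3, 5.1, 5.4]
gripper_width: 0.156
gripper_force: 30.0
[1.44214483 0.30609327 0.12970467] [ 6.47391528e+00  2.53146147e+01 -2.41939990e+01 -2.56690724e-02
 -4.04202098e+01  1.16486043e+01]
```

```bash
python3 -m pendant '[{"x":0,"y":0,"z":0,"rx":0,"ry":0,"rz":-0.01,"claw":0.05},{"x":0,"y":0,"z":0,"rx":0,"ry":0,"rz":-0.02,"claw":0.05},{"x":0,"y":0,"z":0,"rx":0,"ry":0,"rz":-0.03,"claw":0.05},{"x":0,"y":0,"z":0,"rx":0,"ry":0,"rz":-0.03,"claw":0.05},{"x":0,"y":0,"z":0,"rx":0,"ry":0,"rz":-0.04,"claw":0.05},{"x":0,"y":0,"z":0,"rx":0,"ry":0,"rz":-0.04,"claw":0.05},{"x":0,"y":0,"z":0,"rx":0,"ry":0,"rz":-0.05,"claw":0.05},{"x":0,"y":0,"z":0,"rx":0,"ry":0,"rz":-0.05,"claw":0.05}]'
python3 -c "
from h import *
print(sense()['moment'],sense()['joints'])"
```

```text
time_s: 7.9
tcp_pos: [0.5306, -0.1009, 0.044]
ee_rot: [[0.16, -0.987, 0.001], [-0.987, -0.16, -0.0], [0.001, -0.001, -1.0]]
wrist_force: [-1.0, 4.0, 5.6]
gripper_width: 0.16
gripper_force: 30.0
[1.14009729 0.23390285 0.62729179] [  6.4629762   25.32417711 -24.20184686   0.04200048 -40.41260963
   2.68883435]
```

```bash
python3 -m pendant '[{"x":0,"y":0,"z":0,"rx":0,"ry":0,"rz":0,"claw":0.6},{"x":0,"y":0,"z":0,"rx":0,"ry":0,"rz":0,"claw":0.6},{"x":0,"y":0,"z":0,"rx":0,"ry":0,"rz":0,"claw":0.6},{"x":0,"y":0,"z":0.2,"rx":0,"ry":0,"rz":0,"claw":0.6},{"x":0,"y":0,"z":0.4,"rx":0,"ry":0,"rz":0,"claw":0.6},{"x":-0.1,"y":0.2,"z":0.6,"rx":0,"ry":0,"rz":0,"claw":0.6},{"x":-0.2,"y":0.4,"z":0.62,"rx":0,"ry":0,"rz":0,"claw":0.6},{"x":-0.3,"y":0.6,"z":0.62,"rx":0,"ry":0,"rz":0,"claw":0.6}]'
python3 -m pendant '[{"x":0,"y":0.2,"z":0,"rx":0,"ry":0,"rz":0,"claw":0.6},{"x":0,"y":0.4,"z":0,"rx":0,"ry":0,"rz":0,"claw":0.6},{"x":0,"y":0.6,"z":0,"rx":0,"ry":0,"rz":0,"claw":0.6},{"x":0,"y":0.8,"z":0,"rx":0,"ry":0,"rz":0,"claw":0.6},{"x":0,"y":0.8,"z":0,"rx":0,"ry":0,"rz":0,"claw":0.6},{"x":0,"y":0.8,"z":0,"rx":0,"ry":0,"rz":0,"claw":0.6},{"x":0,"y":0.8,"z":0,"rx":0,"ry":0,"rz":0,"claw":0.6},{"x":0,"y":0.8,"z":0,"rx":0,"ry":0,"rz":0,"claw":0.6}]'
python3 - <<'E'
from h import *
np.set_printoptions(precision=4,suppress=True)
p=capture("wrist")
q=[x["centre"] for x in search_frame(p,"cap_grip")[:1]];print(q, [onz(p,c,.055) for c in q])
c=proj(p,[.45,.212,.03]);print(c)
x0=int(max(0,min(440,c[0]-100)));y0=int(max(0,min(330,c[1]-75)));print(x0,y0)
save(p,"w3.png",(x0,y0,x0+200,y0+150),4)
a=capture("scene");save(a,"a3.png",(240,170,480,290),3)
E
```

```text
time_s: 8.9
tcp_pos: [0.4547, 0.0503, 0.1998]
ee_rot: [[0.155, -0.988, 0.003], [-0.988, -0.155, 0.001], [-0.001, -0.003, -1.0]]
wrist_force: [1.4, 1.1, -0.1]
gripper_width: 0.599
gripper_force: 0.0
time_s: 9.9
tcp_pos: [0.4551, 0.2481, 0.1987]
ee_rot: [[0.155, -0.988, 0.0], [-0.988, -0.155, 0.0], [-0.0, -0.0, -1.0]]
wrist_force: [0.0, 0.2, -0.0]
gripper_width: 0.601
gripper_force: 0.0
[[345.0, 178.8]] [array([0.4456, 0.2088, 0.055 ])]
[337.2311 177.5969]
237 102
```

View pics/w3.png

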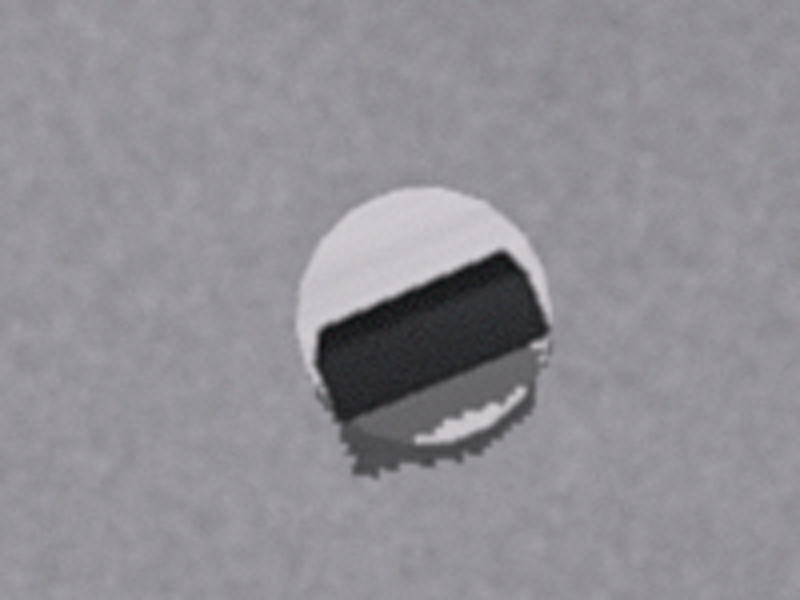

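The crop shows the cap at about full-frame pixel (344,188). The bar's near top edge runs (342,420)–(548,333) in crop pixels.

Run:
```python
from h import *
np.set_printoptions(precision=4,suppress=True)
p=capture("wrist")
F=lambda c:(237+c[0]/4,102+c[1]/4)
P=[onz(p,F(c),.057) for c in [(342,420),(548,333),(522,280),(325,355)]]
e=P[0]-P[1];a=np.arctan2(e[1],e[0]);n=np.array([np.sin(a),-np.cos(a),0])
print(np.linalg.norm(e),np.degrees(a),np.mean(P,0),"from near edge",(P[0]+P[1])/2+.007*n,(P[1]-P[2]),(P[0]-P[3]))
f=[onz(p,F(c),.021) for c in [(296,310),(552,310),(425,186)]];print("flange",(f[0]+f[1])/2,np.linalg.norm(f[0]-f[1]),f[2],f[2][1]+.026)
```

```text
0.04023530054499178 32.19471039507417 [0.4443 0.2161 0.057 ] from near edge [0.4452 0.2151 0.057 ] [-0.0063  0.0086  0.    ] [-0.0049  0.0113  0.    ]
flange [0.4448 0.2144 0.021 ] 0.05117307772370982 [0.4487 0.1905 0.021 ] 0.21646292847544654
```

```bash
python3 -m pendant '[{"x":-0.041,"y":-0.132,"z":-0.3,"rx":0,"ry":0,"rz":0.44,"claw":0.6},{"x":-0.041,"y":-0.132,"z":-0.3,"rx":0,"ry":0,"rz":0.44,"claw":0.6},{"x":-0.041,"y":-0.132,"z":-0.3,"rx":0,"ry":0,"rz":0.44,"claw":0.6},{"x":-0.041,"y":-0.132,"z":-0.3,"rx":0,"ry":0,"rz":0.44,"claw":0.6},{"x":-0.041,"y":-0.132,"z":-0.3,"rx":0,"ry":0,"rz":0.44,"claw":0.6},{"x":-0.041,"y":-0.132,"z":-0.3,"rx":0,"ry":0,"rz":0.44,"claw":0.6},{"x":-0.041,"y":-0.132,"z":-0.3,"rx":0,"ry":0,"rz":0.44,"claw":0.6},{"x":-0.041,"y":-0.132,"z":-0.3,"rx":0,"ry":0,"rz":0.44,"claw":0.6}]'
python3 -m pendant '[{"x":0,"y":0,"z":0,"rx":0,"ry":0,"rz":0.19,"claw":0.6},{"x":0,"y":0,"z":0,"rx":0,"ry":0,"rz":0.19,"claw":0.6},{"x":0,"y":0,"z":0,"rx":0,"ry":0,"rz":0.19,"claw":0.6},{"x":0,"y":0,"z":0,"rx":0,"ry":0,"rz":0.19,"claw":0.6},{"x":0,"y":0,"z":-0.1,"rx":0,"ry":0,"rz":0.19,"claw":0.6},{"x":0,"y":0,"z":-0.1,"rx":0,"ry":0,"rz":0.19,"claw":0.6},{"x":0,"y":0,"z":-0.1,"rx":0,"ry":0,"rz":0.19,"claw":0.6},{"x":0,"y":0,"z":-0.1,"rx":0,"ry":0,"rz":0.19,"claw":0.6}]'
python3 - <<'E'
from h import *
p=capture("wrist");save(p,"w4.png",(160,150,480,390),2)
print(proj(p,[.4449,.2152,.057]))
E
```

```text
time_s: 11.1
tcp_pos: [0.4448, 0.216, 0.1237]
ee_rot: [[1.0, -0.029, 0.0], [-0.029, -1.0, 0.0], [0.0, -0.0, -1.0]]
wrist_force: [0.3, 0.8, -0.4]
gripper_width: 0.598
gripper_force: 0.0
time_s: 12.1
tcp_pos: [0.4452, 0.2164, 0.0994]
ee_rot: [[0.845, 0.536, 0.001], [0.536, -0.845, 0.001], [0.002, -0.0, -1.0]]
wrist_force: [0.3, 0.9, -0.4]
gripper_width: 0.601
gripper_force: 0.0
[325.63478037 277.68356899]
```

View pics/w4.png

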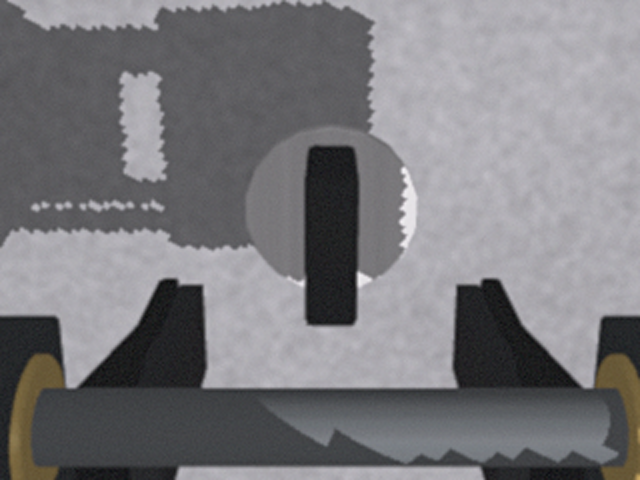

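The bar is vertical in the crop, centred at full column 325.5, and ends at full row 312.5. I'll check the offset along the bar.

Run:
```python
from h import *
p=capture("wrist");s=sense();R=np.array(s["ee_rot"])
print(s["tcp_pos"])
e=onz(p,(325.5,312.5),.057)
print("centre from low end",e+R[:,0]*.021, "flange far edge",onz(p,(326,213),.021)-R[:,0]*.026)
o=onz(p,(325.5,312.5),.057);print(np.degrees(np.arctan2(R[1,0],R[0,0])))
```

```text
[0.44506547 0.21632108 0.09923677]
centre from low end [0.44597866 0.21595146 0.05703026] flange far edge [0.44512505 0.21500623 0.02096254]
32.38770308189651
```

```bash
python3 -m pendant '[{"x":0,"y":-0.002,"z":-0.15,"rx":0,"ry":0,"rz":0,"claw":0.6},{"x":0,"y":-0.002,"z":-0.25,"rx":0,"ry":0,"rz":0,"claw":0.6},{"x":0,"y":-0.002,"z":-0.297,"rx":0,"ry":0,"rz":0,"claw":0.6},{"x":0,"y":-0.002,"z":-0.297,"rx":0,"ry":0,"rz":0,"claw":0.4},{"x":0,"y":-0.002,"z":-0.297,"rx":0,"ry":0,"rz":0,"claw":0.05},{"x":0,"y":-0.002,"z":-0.297,"rx":0,"ry":0,"rz":0,"claw":0.05},{"x":0,"y":-0.002,"z":-0.297,"rx":0,"ry":0,"rz":0,"claw":0.05},{"x":0,"y":-0.002,"z":-0.297,"rx":0,"ry":0,"rz":0,"claw":0.05}]'
python3 -m pendant '[{"x":0,"y":0,"z":0,"rx":0,"ry":0,"rz":0,"claw":0.05},{"x":0,"y":0,"z":0,"rx":0,"ry":0,"rz":0,"claw":0.05},{"x":0,"y":0,"z":0,"rx":0,"ry":0,"rz":0,"claw":0.05},{"x":0,"y":0,"z":0.1,"rx":0,"ry":0,"rz":0,"claw":0.05},{"x":0,"y":0,"z":0.2,"rx":0,"ry":0,"rz":0,"claw":0.05},{"x":0,"y":0,"z":0.4,"rx":0,"ry":0,"rz":0,"claw":0.05},{"x":0,"y":0,"z":0.5,"rx":0,"ry":0,"rz":0,"claw":0.05},{"x":0,"y":0,"z":0.5,"rx":0,"ry":0,"rz":0,"claw":0.05}]'
```

```text
time_s: 13.2
tcp_pos: [0.4449, 0.2157, 0.0247]
ee_rot: [[0.844, 0.536, 0.001], [0.536, -0.844, 0.0], [0.001, -0.0, -1.0]]
wrist_force: [-0.5, 0.4, 1.6]
gripper_width: 0.157
gripper_force: 30.0
time_s: 14.2
tcp_pos: [0.4454, 0.2162, 0.1506]
ee_rot: [[0.844, 0.536, 0.003], [0.536, -0.844, 0.003], [0.004, -0.001, -1.0]]
wrist_force: [0.1, 0.3, -1.2]
gripper_width: 0.158
gripper_force: 30.0
```

```bash
python3 -m pendant '[{"x":0.01,"y":-0.12,"z":0,"rx":0,"ry":0,"rz":-0.03,"claw":0.05},{"x":0.02,"y":-0.26,"z":0,"rx":0,"ry":0,"rz":-0.06,"claw":0.05},{"x":0.04,"y":-0.4,"z":0,"rx":0,"ry":0,"rz":-0.09,"claw":0.05},{"x":0.06,"y":-0.54,"z":0,"rx":0,"ry":0,"rz":-0.12,"claw":0.05},{"x":0.07,"y":-0.68,"z":0,"rx":0,"ry":0,"rz":-0.136,"claw":0.05},{"x":0.08,"y":-0.8,"z":0,"rx":0,"ry":0,"rz":-0.136,"claw":0.05},{"x":0.08,"y":-0.84,"z":0,"rx":0,"ry":0,"rz":-0.136,"claw":0.05},{"x":0.08,"y":-0.84,"z":0,"rx":0,"ry":0,"rz":-0.136,"claw":0.05}]'
python3 - <<'E'
from h import *
np.set_printoptions(precision=4,suppress=True)
p=capture("wrist");c=proj(p,[.5145,.005,.063]);print(c)
save(p,"w5.png",(160,60,560,360),2)
s=sense();print(s["tcp_pos"],s["joints"],s["wrist_force"])
E
```

```text
time_s: 15.2
tcp_pos: [0.464, 0.0051, 0.1482]
ee_rot: [[0.991, 0.136, -0.002], [0.136, -0.991, -0.0], [-0.002, 0.0, -1.0]]
wrist_force: [1.2, -0.0, -2.6]
gripper_width: 0.156
gripper_force: 30.0
[335.6157 168.2946]
[0.4643 0.0057 0.1485] [ 20.8175  10.7034 -27.4681  -0.0227 -51.9097  77.0951] [ 0.513   0.6606 -0.8552]
```

View pics/w5.png

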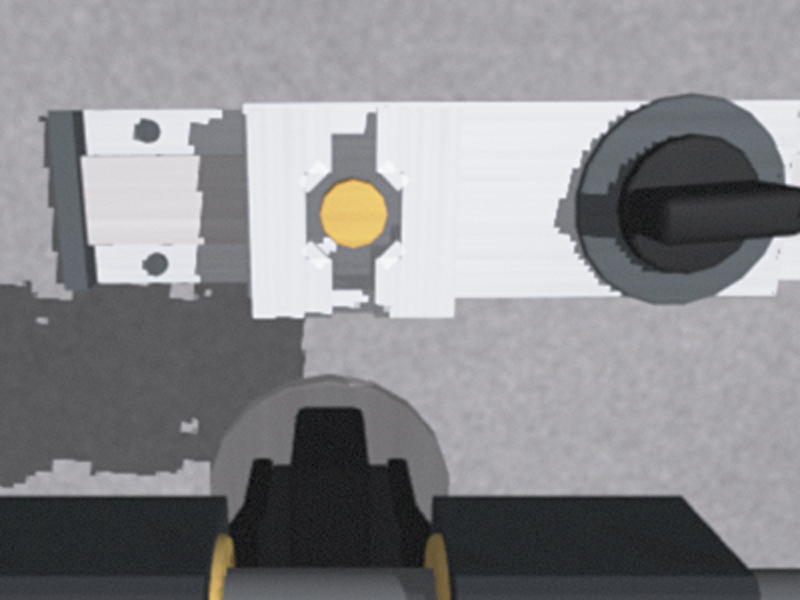

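The housing is at crop (247–455, 104–318) with the plunger centred at (354,213). The cap flange's far edge is at (332,376). The knob bar now lies along the rail, which fits with it being locked.

Run:
```python
from h import *
np.set_printoptions(precision=4,suppress=True)
p=capture("wrist");s=sense();R=np.array(s["ee_rot"]);t=np.array(s["tcp_pos"]);print(t,R[:,0])
F=lambda c:(160+c[0]/2,60+c[1]/2)
O=lambda c,z:onz(p,F(c),z)
print("plunger",O((354,213.5),.059))
TL,BL,BR=[O(c,.063) for c in [(247,104),(253,318),(455,316)]]
print("corners",(TL+BR)/2,np.linalg.norm(TL-BL),np.linalg.norm(BL-BR))
e=TL-BL;print("yaw",np.degrees(np.arctan2(e[1],e[0])), "slot end",(O((354,112),.063)),O((354,308),.063))
z=t[2]-.004
f=[O((332,376),z),O((213,462),z),O((448,462),z)]
for q in f: print("flange tool",R.T@(q-t))
```

```text
[0.4645 0.006  0.1487] [ 0.9904  0.1382 -0.0009]
plunger [0.5154 0.0048 0.059 ]
corners [0.5158 0.0047 0.063 ] 0.06107928136460647 0.06038049662835603
yaw 8.01183595088811 slot end [0.5435 0.009  0.063 ] [0.4882 0.0009 0.063 ]
flange tool [0.0267 0.0015 0.004 ]
flange tool [ 0.0078 -0.0235  0.004 ]
flange tool [0.0078 0.026  0.004 ]
```

```bash
python3 -m pendant '[{"x":0.1,"y":0,"z":0,"rx":0,"ry":0,"rz":0,"claw":0.05},{"x":0.19,"y":0.001,"z":0,"rx":0,"ry":0,"rz":0,"claw":0.05},{"x":0.201,"y":0.002,"z":0,"rx":0,"ry":0,"rz":0,"claw":0.05},{"x":0.201,"y":0.002,"z":-0.1,"rx":0,"ry":0,"rz":0,"claw":0.05},{"x":0.201,"y":0.002,"z":-0.18,"rx":0,"ry":0,"rz":0,"claw":0.05},{"x":0.201,"y":0.002,"z":-0.22,"rx":0,"ry":0,"rz":0,"claw":0.05},{"x":0.201,"y":0.002,"z":-0.22,"rx":0,"ry":0,"rz":0,"claw":0.05},{"x":0.201,"y":0.002,"z":-0.22,"rx":0,"ry":0,"rz":0,"claw":0.05}]'
python3 -c "
from h import *
s=sense();print(s['wrist_force'],s['moment'],s['tcp_pos'])"
python3 -m pendant '[{"x":0,"y":0,"z":-0.01,"rx":0,"ry":0,"rz":0,"claw":0.05},{"x":0,"y":0,"z":-0.02,"rx":0,"ry":0,"rz":0,"claw":0.05},{"x":0,"y":0,"z":-0.03,"rx":0,"ry":0,"rz":0,"claw":0.05},{"x":0,"y":0,"z":-0.036,"rx":0,"ry":0,"rz":0,"claw":0.05},{"x":0,"y":0,"z":-0.036,"rx":0,"ry":0,"rz":0,"claw":0.05},{"x":0,"y":0,"z":-0.036,"rx":0,"ry":0,"rz":0,"claw":0.05},{"x":0,"y":0,"z":-0.036,"rx":0,"ry":0,"rz":0,"claw":0.05},{"x":0,"y":0,"z":-0.036,"rx":0,"ry":0,"rz":0,"claw":0.05}]'
```

```text
time_s: 16.3
tcp_pos: [0.5155, 0.0063, 0.0951]
ee_rot: [[0.99, 0.138, 0.002], [0.138, -0.99, 0.0], [0.002, -0.0, -1.0]]
wrist_force: [0.3, 0.4, -0.7]
gripper_width: 0.158
gripper_force: 30.0
[ 0.28505387  0.41118751 -0.68673595] [-0.11827274  0.05666092  0.05596185] [0.51549994 0.00633378 0.09510356]
time_s: 17.3
tcp_pos: [0.515, 0.006, 0.0854]
ee_rot: [[0.99, 0.138, 0.0], [0.138, -0.99, 0.0], [0.0, 0.0, -1.0]]
wrist_force: [0.2, -0.0, -1.4]
gripper_width: 0.162
gripper_force: 30.0
```

```bash
python3 -m pendant '[{"x":0,"y":0,"z":-0.005,"rx":0,"ry":0,"rz":0,"claw":0.05},{"x":0,"y":0,"z":-0.01,"rx":0,"ry":0,"rz":0,"claw":0.05},{"x":0,"y":0,"z":-0.015,"rx":0,"ry":0,"rz":0,"claw":0.05},{"x":0,"y":0,"z":-0.02,"rx":0,"ry":0,"rz":0,"claw":0.05},{"x":0,"y":0,"z":-0.025,"rx":0,"ry":0,"rz":0,"claw":0.05},{"x":0,"y":0,"z":-0.03,"rx":0,"ry":0,"rz":0,"claw":0.05},{"x":0,"y":0,"z":-0.03,"rx":0,"ry":0,"rz":0,"claw":0.05},{"x":0,"y":0,"z":-0.03,"rx":0,"ry":0,"rz":0,"claw":0.05}]'
python3 -m pendant '[{"x":0,"y":0,"z":-0.004,"rx":0,"ry":0,"rz":0,"claw":0.05},{"x":0,"y":0,"z":-0.008,"rx":0,"ry":0,"rz":0,"claw":0.05},{"x":0,"y":0,"z":-0.012,"rx":0,"ry":0,"rz":0,"claw":0.05},{"x":0,"y":0,"z":-0.016,"rx":0,"ry":0,"rz":0,"claw":0.05},{"x":0,"y":0,"z":-0.02,"rx":0,"ry":0,"rz":0,"claw":0.05},{"x":0,"y":0,"z":-0.02,"rx":0,"ry":0,"rz":0,"claw":0.05},{"x":0,"y":0,"z":-0.02,"rx":0,"ry":0,"rz":0,"claw":0.05},{"x":0,"y":0,"z":-0.02,"rx":0,"ry":0,"rz":0,"claw":0.05}]'
```

```text
time_s: 18.3
tcp_pos: [0.5151, 0.0061, 0.078]
ee_rot: [[0.99, 0.138, 0.0], [0.138, -0.99, 0.0], [0.0, 0.0, -1.0]]
wrist_force: [-1.9, 0.4, 4.5]
gripper_width: 0.16
gripper_force: 30.0
time_s: 19.3
tcp_pos: [0.5152, 0.0061, 0.0734]
ee_rot: [[0.99, 0.138, 0.001], [0.138, -0.99, -0.0], [0.0, 0.0, -1.0]]
wrist_force: [-2.8, 0.3, 8.1]
gripper_width: 0.155
gripper_force: 30.0
```

```bash
python3 -m pendant '[{"x":0,"y":0,"z":-0.002,"rx":0,"ry":0,"rz":0,"claw":0.05},{"x":0,"y":0,"z":-0.002,"rx":0,"ry":0,"rz":0,"claw":0.05},{"x":0,"y":0,"z":-0.004,"rx":0,"ry":0,"rz":0,"claw":0.05},{"x":0,"y":0,"z":-0.004,"rx":0,"ry":0,"rz":0,"claw":0.05},{"x":0,"y":0,"z":-0.004,"rx":0,"ry":0,"rz":0,"claw":0.05},{"x":0,"y":0,"z":-0.004,"rx":0,"ry":0,"rz":0,"claw":0.05},{"x":0,"y":0,"z":-0.004,"rx":0,"ry":0,"rz":0,"claw":0.05},{"x":0,"y":0,"z":-0.004,"rx":0,"ry":0,"rz":0,"claw":0.05}]'
```

```text
time_s: 20.3
tcp_pos: [0.5152, 0.0061, 0.0727]
ee_rot: [[0.99, 0.138, 0.001], [0.138, -0.99, -0.0], [0.001, 0.0, -1.0]]
wrist_force: [-3.3, 1.3, 10.5]
gripper_width: 0.156
gripper_force: 30.0
```

```bash
python3 -m pendant '[{"x":0,"y":0,"z":-0.002,"rx":0,"ry":0,"rz":0,"claw":0.05},{"x":0,"y":0,"z":-0.002,"rx":0,"ry":0,"rz":0,"claw":0.05},{"x":0,"y":0,"z":-0.004,"rx":0,"ry":0,"rz":0,"claw":0.05},{"x":0,"y":0,"z":-0.004,"rx":0,"ry":0,"rz":0,"claw":0.05},{"x":0,"y":0,"z":-0.004,"rx":0,"ry":0,"rz":0,"claw":0.05},{"x":0,"y":0,"z":-0.004,"rx":0,"ry":0,"rz":0,"claw":0.05},{"x":0,"y":0,"z":-0.004,"rx":0,"ry":0,"rz":0,"claw":0.05},{"x":0,"y":0,"z":-0.004,"rx":0,"ry":0,"rz":0,"claw":0.05}]'
```

```text
time_s: 21.3
tcp_pos: [0.5152, 0.0061, 0.0727]
ee_rot: [[0.99, 0.139, 0.001], [0.139, -0.99, -0.0], [0.001, 0.0, -1.0]]
wrist_force: [-5.7, 1.9, 15.6]
gripper_width: 0.157
gripper_force: 30.0
```

```bash
python3 -m pendant '[{"x":-0.002,"y":0,"z":-0.002,"rx":0,"ry":0,"rz":-0.03,"claw":0.05},{"x":-0.002,"y":0,"z":-0.002,"rx":0,"ry":0,"rz":-0.07,"claw":0.05},{"x":-0.002,"y":0,"z":-0.002,"rx":0,"ry":0,"rz":-0.11,"claw":0.05},{"x":-0.002,"y":0,"z":-0.002,"rx":0,"ry":0,"rz":-0.15,"claw":0.05},{"x":-0.002,"y":0,"z":-0.002,"rx":0,"ry":0,"rz":-0.19,"claw":0.05},{"x":-0.002,"y":0,"z":-0.002,"rx":0,"ry":0,"rz":-0.22,"claw":0.05},{"x":-0.002,"y":0,"z":-0.002,"rx":0,"ry":0,"rz":-0.25,"claw":0.05},{"x":-0.002,"y":0,"z":-0.002,"rx":0,"ry":0,"rz":-0.25,"claw":0.05}]'
python3 -c "
from h import *
s=sense();print(s['moment'],s['joints'][5])"
```

```text
time_s: 22.3
tcp_pos: [0.5173, 0.006, 0.0727]
ee_rot: [[0.798, -0.602, 0.006], [-0.602, -0.798, -0.0], [0.005, -0.004, -1.0]]
wrist_force: [-0.6, -1.2, 11.9]
gripper_width: 0.159
gripper_force: 30.0
[-0.60295123  0.27075929 -0.07242589] 34.11975508069889
```

```bash
python3 -m pendant '[{"x":0,"y":0,"z":0,"rx":0,"ry":0,"rz":0,"claw":0.05},{"x":0,"y":0,"z":0,"rx":0,"ry":0,"rz":0,"claw":0.05},{"x":0,"y":0,"z":-0.002,"rx":0,"ry":0,"rz":-0.02,"claw":0.05},{"x":0,"y":0,"z":-0.002,"rx":0,"ry":0,"rz":-0.04,"claw":0.05},{"x":0,"y":0,"z":-0.002,"rx":0,"ry":0,"rz":-0.06,"claw":0.05},{"x":0,"y":0,"z":-0.002,"rx":0,"ry":0,"rz":-0.08,"claw":0.05},{"x":0,"y":0,"z":-0.002,"rx":0,"ry":0,"rz":-0.1,"claw":0.05},{"x":0,"y":0,"z":-0.002,"rx":0,"ry":0,"rz":-0.1,"claw":0.05}]'
python3 - <<'E'
from h import *
s=sense();print(s['moment'],s['joints'])
p=capture("side");save(p,"s5.png",(220,160,380,280),5)
E
```

```text
time_s: 23.3
tcp_pos: [0.5176, 0.006, 0.0727]
ee_rot: [[0.574, -0.819, 0.007], [-0.819, -0.574, -0.0], [0.004, -0.005, -1.0]]
wrist_force: [-0.6, -2.3, 15.5]
gripper_width: 0.157
gripper_force: 30.0
[-0.61001555  0.40155376 -0.0525615 ] [ 18.73221963  21.02836018 -26.09503442   0.20278032 -42.5100288
  16.13389163]
```

View pics/s5.png

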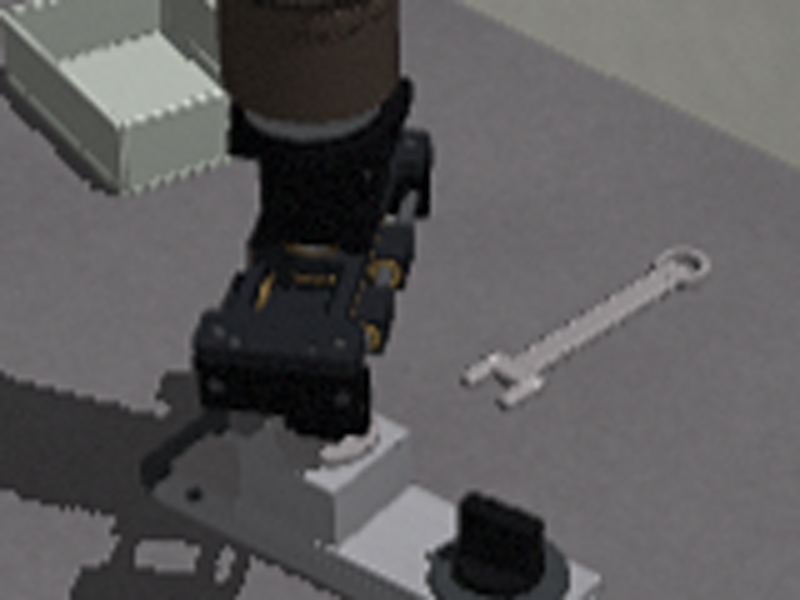

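The side view shows the cap flange seated at about crop (350,445), with the knob untouched. Continuing the twist to the stop.

```bash
python3 -m pendant '[{"x":0,"y":0,"z":0,"rx":0,"ry":0,"rz":-0.03,"claw":0.05},{"x":0,"y":0,"z":0,"rx":0,"ry":0,"rz":-0.06,"claw":0.05},{"x":0,"y":0,"z":0,"rx":0,"ry":0,"rz":-0.09,"claw":0.05},{"x":0,"y":0,"z":0,"rx":0,"ry":0,"rz":-0.11,"claw":0.05},{"x":0,"y":0,"z":0,"rx":0,"ry":0,"rz":-0.13,"claw":0.05},{"x":0,"y":0,"z":0,"rx":0,"ry":0,"rz":-0.15,"claw":0.05},{"x":0,"y":0,"z":0,"rx":0,"ry":0,"rz":-0.15,"claw":0.05},{"x":0,"y":0,"z":0,"rx":0,"ry":0,"rz":-0.15,"claw":0.05}]'
python3 -c "
from h import *
s=sense();print(s['moment'],s['joints'][5])"
python3 -m pendant '[{"x":0,"y":0,"z":0,"rx":0,"ry":0,"rz":-0.01,"claw":0.05},{"x":0,"y":0,"z":0,"rx":0,"ry":0,"rz":-0.015,"claw":0.05},{"x":0,"y":0,"z":0,"rx":0,"ry":0,"rz":-0.02,"claw":0.05},{"x":0,"y":0,"z":0,"rx":0,"ry":0,"rz":-0.025,"claw":0.05},{"x":0,"y":0,"z":0,"rx":0,"ry":0,"rz":-0.03,"claw":0.05},{"x":0,"y":0,"z":0,"rx":0,"ry":0,"rz":-0.035,"claw":0.05},{"x":0,"y":0,"z":0,"rx":0,"ry":0,"rz":-0.035,"claw":0.05},{"x":0,"y":0,"z":0,"rx":0,"ry":0,"rz":-0.035,"claw":0.05}]'
python3 -c "
from h import *
s=sense();print(s['moment'],s['joints'][5])"
```

```text
time_s: 24.35
tcp_pos: [0.5174, 0.0061, 0.0727]
ee_rot: [[0.14, -0.99, 0.006], [-0.99, -0.14, -0.0], [0.001, -0.006, -1.0]]
wrist_force: [-0.9, -1.7, 15.7]
gripper_width: 0.157
gripper_force: 30.0
[-0.44530954  0.57062012  0.05853212] -10.832037896976397
time_s: 25.35
tcp_pos: [0.516, 0.0063, 0.0727]
ee_rot: [[0.031, -1.0, 0.004], [-1.0, -0.031, -0.0], [0.0, -0.004, -1.0]]
wrist_force: [-5.4, 0.7, 19.0]
gripper_width: 0.159
gripper_force: 30.1
[0.33709804 1.68776527 0.29306947] -17.087445333904604
```

```bash
python3 -m pendant '[{"x":0,"y":0,"z":0,"rx":0,"ry":0,"rz":-0.005,"claw":0.05},{"x":0,"y":0,"z":0,"rx":0,"ry":0,"rz":-0.01,"claw":0.05},{"x":0,"y":0,"z":0,"rx":0,"ry":0,"rz":-0.015,"claw":0.05},{"x":0,"y":0,"z":0,"rx":0,"ry":0,"rz":-0.015,"claw":0.05},{"x":0,"y":0,"z":0,"rx":0,"ry":0,"rz":-0.015,"claw":0.05},{"x":0,"y":0,"z":0,"rx":0,"ry":0,"rz":-0.015,"claw":0.05},{"x":0,"y":0,"z":0,"rx":0,"ry":0,"rz":-0.015,"claw":0.05},{"x":0,"y":0,"z":0,"rx":0,"ry":0,"rz":-0.015,"claw":0.05}]'
python3 - <<'E'
from h import *
s=sense();print(s['moment'],s['joints'][5])
p=capture("wrist");save(p,"w6.png")
E
```

```text
time_s: 26.35
tcp_pos: [0.5156, 0.0062, 0.0726]
ee_rot: [[-0.015, -1.0, 0.003], [-1.0, 0.015, -0.001], [0.001, -0.003, -1.0]]
wrist_force: [-6.4, 1.0, 20.5]
gripper_width: 0.156
gripper_force: 30.4
[0.45538656 1.88364537 0.5940957 ] -19.735544068807965
```

View pics/w6.png

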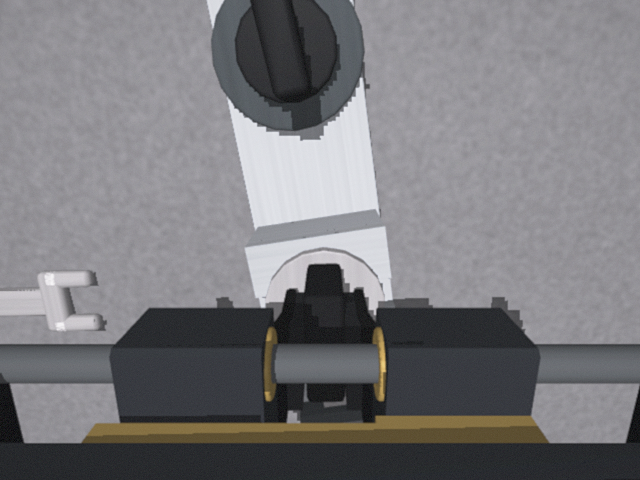

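The wrist view shows the cap flange flat on the housing around (325,270), gripped and turned to the stop with torque at 0.6 N m. The knob lies along the rail. Handing in.

```bash
python3 -c "
from station import *
print(finish_job())"
```

```text
the job is handed in; nothing more can be done
None
```

I handed the job in at about 26 s: the clamp knob is turned clockwise to its stop, and the cap is inserted, flush and twisted clockwise to its stop. The arm is still gripping the cap and pressing it down with about 20 N; no verdict came back from the hand-in.

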